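Find the rocking socket cap and press it home

TASK

One of the four identical square caps on the service box is not clipped home. Press the caps gently near an edge, one after another, until you find the one that rocks, then press that one in its middle until it is fully home. Do not press hard on the sound caps, do not pull or lift any cap, leave the small things on and round the box where they are, and finish with the hand clear.

Things in the scene. Friction and masses are not known exactly. Their poses are not given: they have to be found in the camera images.
- box: low grey service box with an aluminium lid, 220x270x35 mm (its x, y, z), fixed to the desk; four identical square caps (2 x 2) stand on its lid. Origin at the centre of its underside, z up; the caps lie at x = +-50, y = +-68 mm in its frame. Its yaw differs from run to run.
- cap_a_top (a point): centre of the top face of one of four identical grey square push-on caps, 70x70 mm, 14 mm high. Flat top; axes as the box's (x, y along the cap's sides, z up out of the top face). Cap tops stand about 56 to 62 mm above the desk at the start.
- cap_b_top (a point): centre of the top face of one of four identical grey square push-on caps, 70x70 mm, 14 mm high, as cap_a_top. All four: the sockets differ in height by up to 6 mm, so height does not tell which cap is loose; neither do its letter or place. It must be found by pressing.
- cap_c_top (a point): centre of the top face of one of four identical grey square push-on caps, 70x70 mm, 14 mm high, as cap_a_top. A sound cap (any letter) never tilts: pressed anywhere it sinks level on its spring seal, about 1 mm for every 2.2 N after the first 1 N, and comes back up; pushed down more than 5 mm (12 N) its seal is spoilt.
- cap_d_top (a point): centre of the top face of one of four identical grey square push-on caps, 70x70 mm, 14 mm high, as cap_a_top. The loose cap (any letter), pressed near an edge, tips about its middle by up to 0.16 rad under 1 to 4 N and comes back level. Pressed in its middle it holds still up to 14 N, then goes down 4 mm to a hard stop, stays there and no longer rocks.
- eraser: blue-sleeved eraser, 43x23x12, lying on the box's lid between the caps; origin at the centre of its underside (mm). A bystander, loose.
- usb_stick: grey USB stick, 54x20x9, lying on the box's lid between the caps; origin at the centre of its underside (mm). A bystander, loose.
- clip: black binder clip, 32x27x32, standing on the desk beside the box (+y side); origin at the centre of its underside (mm). A bystander, loose.
- loupe: black waisted inspection loupe, 35 across, 40 high, standing on the desk beside the box (-y side); origin at the centre of its underside (mm). A bystander, loose.

How it is judged (in metres and radians):
On the way, in this order (a step that is already met when the one before it is completed fails the run):
1. the loose cap has been pressed near an edge and rocked (tipped by more than 0.05 rad), not yet pushed home (((angle between cap_a_top's own z axis and vertical above 0.05 rad and distance of cap_a_top from where it was at the start of the episode below 0.003 m) or (angle between cap_b_top's own z axis and vertical above 0.05 rad and distance of cap_b_top from where it was at the start of the episode below 0.003 m) or (angle between cap_c_top's own z axis and vertical above 0.05 rad and distance of cap_c_top from where it was at the start of the episode below 0.003 m) or (angle between cap_d_top's own z axis and vertical above 0.05 rad and distance of cap_d_top from where it was at the start of the episode below 0.003 m))), for 0.1 s.
2. the loose cap has been pressed down home and stands level (((distance of cap_a_top from where it was at the start of the episode between 0.0032 and 0.005 m and angle between cap_a_top's own z axis and vertical below 0.03 rad) or (distance of cap_b_top from where it was at the start of the episode between 0.0032 and 0.005 m and angle between cap_b_top's own z axis and vertical below 0.03 rad) or (distance of cap_c_top from where it was at the start of the episode between 0.0032 and 0.005 m and angle between cap_c_top's own z axis and vertical below 0.03 rad) or (distance of cap_d_top from where it was at the start of the episode between 0.0032 and 0.005 m and angle between cap_d_top's own z axis and vertical below 0.03 rad))), for 0.2 s.
At the end, for the whole second after the job is handed in: the loose cap stays down by at least 3.2 mm of its 4 mm and is level within 0.03 rad; the other three caps are back within 1.5 mm of where they stood; the eraser, USB stick, clip and loupe are within 20 mm of where they stood (((distance of cap_a_top from where it was at the start of the episode between 0.0032 and 0.005 m and angle between cap_a_top's own z axis and vertical below 0.03 rad and distance of each of cap_b_top, cap_c_top, cap_d_top from where it was at the start of the episode below 0.0015 m) or (distance of cap_b_top from where it was at the start of the episode between 0.0032 and 0.005 m and angle between cap_b_top's own z axis and vertical below 0.03 rad and distance of each of cap_a_top, cap_c_top, cap_d_top from where it was at the start of the episode below 0.0015 m) or (distance of cap_c_top from where it was at the start of the episode between 0.0032 and 0.005 m and angle between cap_c_top's own z axis and vertical below 0.03 rad and distance of each of cap_a_top, cap_b_top, cap_d_top from where it was at the start of the episode below 0.0015 m) or (distance of cap_d_top from where it was at the start of the episode between 0.0032 and 0.005 m and angle between cap_d_top's own z axis and vertical below 0.03 rad and distance of each of cap_a_top, cap_b_top, cap_c_top from where it was at the start of the episode below 0.0015 m)) and distance of each of eraser, usb_stick, clip, loupe from where it was at the start of the episode below 0.02 m); the robot touches nothing.
It fails at once if a sound cap was pressed down, or the loose cap pulled up, by more than 5 mm (distance of any of cap_a_top, cap_b_top, cap_c_top, cap_d_top from where it was at the start of the episode above 0.005 m).
It fails at once if a bystander was lifted, or moved by more than 20 mm (distance of any of eraser, usb_stick, clip, loupe from where it was at the start of the episode above 0.02 m).
It also fails if it takes over 58 s, if anything falls off the work surface, if the arm or the gripper's body presses on something with over 40 N, if the wrist force passes 120 N, or if a joint passes its speed limit or range.

ROBOT

A 7-joint arm with a two-finger parallel gripper is mounted at the origin on a cart in front of the work surface, level with it; the furniture and walls round the work are solid. World frame = base frame: x ahead of the robot, y to its left, z up, the work surface at z = 0. Lengths are in mm, angles in rad, forces in N, time in s.
With the tool pointing down it reaches from about 425 to 875 mm from the base axis. Payload 4.7 kg.
Tool frame: the origin (TCP) lies at the very end of the fingers, on their centre line; the grasp point (between the pads) lies env.pinch_z behind it (env.pinch_z is the distance from the TCP to the grasp point, in mm); y points along the fingers, x is the direction in which the jaws open and shut, and the axes are right-handed (so a half turn about y gives the same grasp; the last joint's range is limited). The gripper opens to 87 mm and grips with 3 to 60 N. Pads are 19 mm wide; open, the fingers measure 117 mm over their backs; the gripper's body (75 mm by 190 mm) begins 51 mm behind the grasp point.
Start: joints at [-1.271, 0.321, -0.07, 1.45, 0.023, 1.371, -0.057], TCP at [183.279, 623.646, 222.587] pointing down, gripper open.
Joint ranges: [-2.86, 2.86], [-0.3, 2.09], [-1.38, 1.24], [0.06, 2.45], [-1.56, 4.7], [0.09, 2.05], [-2.69, 2.69]. Speed limits (rad/s): [2.57, 2.57, 3.14, 3.14, 3.14, 3.14, 3.14].

INTERFACE

Orientations are given as a unit quaternion [x, y, z, w].
In Python, from workcell import env, cams, close_job gives the robot as it stands.
- The arm moves only by the tool arm_command, never from a script. Its arguments are lists of equal length, an entry for each row: "translation": the shift along the tool's x, y, z in mm, a list of three; "turn": the turn, a rotation vector about the tool's x, y, z in degrees, a list of three; "grip": the closure in counts, from 0 (fully open) to 255 (shut). In form: {"translation": [[dx, dy, dz], ...], "turn": [[wx, wy, wz], ...], "grip": [grip, ...]}. A call has 1 to 10 rows; each row shifts and turns the pose as measured when the row begins, along the tool's axes as they then stand; what a row does not reach is not made up. A row lasts 1/12 s, in which the tool goes at most 41.7 mm and 7.16 degrees, less where a joint would pass 70% of its speed; a pose out of reach is approached as far as the arm can. A call is refused whole if a number of a shift passes 41.7 or a number of a turn 7.16, either way. A call with a gripper value outside its range is refused whole. The fingers move at their own pace and stop on an object; the grip force is fixed at half the most. Time passes only in rows, so rows that do not move let the fingers close. It gives the time, the measured TCP pose, the force and the opening at its end, in the units of the state.
- env.observe(): the state, without advancing time (a new reading comes with each control period).
- cams.get_image(name): name is "scene" or "top"; returns a dict with "img" (480x640x3 uint8, red, green, blue), "depth" (480x640 float32, mm along the optical axis (not along the pixel's ray), 0 where there is no reading), "K" (3x3 intrinsics, pixels), "extrinsics" (4x4, takes a point from world to camera coordinates). Camera axes: x right, y down, z forward; pixel columns grow to the right and rows downward; lengths in mm; the calibration is good to about 2 mm. A picture is of the moment at which its call begins.
- close_job(): hands the job in, once; it reports no verdict.
Trained networks look in a picture, given as the dict that the camera call returned (one of the last four; its "shot" number tells which), for a name from the list of things; names that differ only in an ending like _2 or _b are one class to them, and where a whole thing is asked for, a point or a joint stands for the part that bears it (a point fixed in the world has none). Each returns a list of dicts, best first, with "p" (0 to 1); they miss things now and then, are a little off and sometimes report something else, mostly with a low value. They report only what shows in the picture. A call takes as long as a camera call.
- cams.spot_in(picture, label): "location" ([column, row] as shares, 0 to 1, of the picture: columns of its width, rows of its height, amid what is visible of it).
- cams.trace(picture, label): "region" (480x640 bool, what is visible of it) and "location" ([column, row] as shares, 0 to 1, of the picture: columns of its width, rows of its height, amid what is visible of it).
The state is a dict: "time": time; "joint_pos": joint angles; "dq": joint speeds; "effort": joint torques, N m; "tool_pos": TCP position; "tcp_rot": TCP orientation; "contact_force": force on the tool from outside, world axes, zero at the start; "ft_torque": the same for the moment, N m; "grip_width": finger opening in mm.
Only numpy, scipy, OpenCV 4.12 (cv2) and the standard library are available. Lean on these libraries where they do the work, as an engineer would, in place of code of your own. Each camera call takes 0.05 s, during which the arm holds its last target.

## Working session

There is one attempt and no reset: what is moved stays moved. The work goes in short steps, Python scripts to look and compute and a tool call to move; the robot and the scene stay as the last step left them, time stands still between calls to the robot, and variables do not carry over. Pictures are saved under pics/ and viewed, and the job is handed in when it is done.

Besides the shell and the picture viewer there is one more tool, called after "Call:" as name(argument=value, ...) on one line, values as JSON. arm_command: Moves the arm, as the interface text tells. Its arguments: {"type":"object","properties":{"translation":{"type":"array","items":{"type":"array","items":{"type":"number"}}},"turn":{"type":"array","items":{"type":"array","items":{"type":"number"}}},"grip":{"type":"array","items":{"type":"number"}}},"required":["translation","turn","grip"]}

```bash
ls; mkdir -p pics; python3 - <<'E'
from workcell import env, cams
import cv2,numpy as np
s=env.observe(); print({k:np.round(v,3).tolist() for k,v in s.items()}, env.pinch_z)
for n in("scene","top"):
    p=cams.get_image(n); cv2.imwrite(f"pics/{n}0.png",p["img"][:,:,::-1]); print(n,p["K"].tolist(),np.round(p["extrinsics"],3).tolist())
    np.savez(f"{n}0.npz",**{k:p[k] for k in("img","depth","K","extrinsics")})
    for l in ("box","cap_a_top","eraser","usb_stick","clip","loupe"):
        for d in cams.spot_in(p,l): print(l,d["p"],np.round(np.array(d["location"])*[640,480],1))
E
```

```text
pics
{'time': 0.0, 'joint_pos': [-1.271, 0.322, -0.07, 1.452, 0.023, 1.371, -0.057], 'dq': [-0.001, -0.0, -0.0, 0.0, -0.001, -0.0, 0.001], 'effort': [-0.0, -49.128, -0.404, -31.253, -0.064, 0.044, 0.0], 'tool_pos': [183.125, 623.101, 221.465], 'tcp_rot': [0.567, 0.423, -0.424, -0.566], 'contact_force': [-0.084, 0.1, -0.924], 'ft_torque': [-0.006, -0.039, 0.033], 'grip_width': 87.191} 18.700000000000003
scene [[448.0059100260667, 0.0, 322.5353035491909], [0.0, 448.0059100260667, 242.14010961091927], [0.0, 0.0, 1.0]] [[-0.852, -0.523, -0.004, 577.349], [-0.228, 0.379, -0.897, 149.489], [0.471, -0.764, -0.442, 679.224], [0.0, 0.0, 0.0, 1.0]]
box 0.8 [336.4 272.5]
box 0.3 [301.7 245.2]
cap_a_top 0.95 [332.3 218. ]
cap_a_top 0.69 [375.1 227.9]
eraser 0.51 [371.  245.7]
usb_stick 0.72 [377.1 230.5]
clip 0.64 [312.8 313.6]
clip 0.17 [349.7 257.9]
loupe 0.41 [374.  217.6]
top [[556.3686366149765, 0.0, 319.208739145715], [0.0, 556.3686366149765, 245.07909383866294], [0.0, 0.0, 1.0]] [[-0.021, -1.0, -0.005, 102.704], [-0.993, 0.022, -0.117, 592.177], [0.118, 0.003, -0.993, 931.338], [0.0, 0.0, 0.0, 1.0]]
box 0.95 [340.5 242.6]
cap_a_top 0.74 [377.3 205.4]
eraser 0.6 [342.6 276.5]
usb_stick 0.81 [334.1 206.4]
clip 0.74 [226.1 281.1]
loupe 0.73 [442.5 237. ]
loupe 0.2 [341.4 243.4]
```

View pics/top0.png

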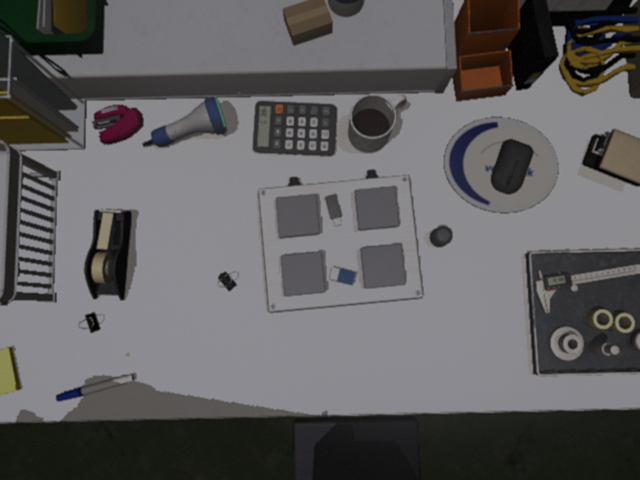

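View pics/scene0.png

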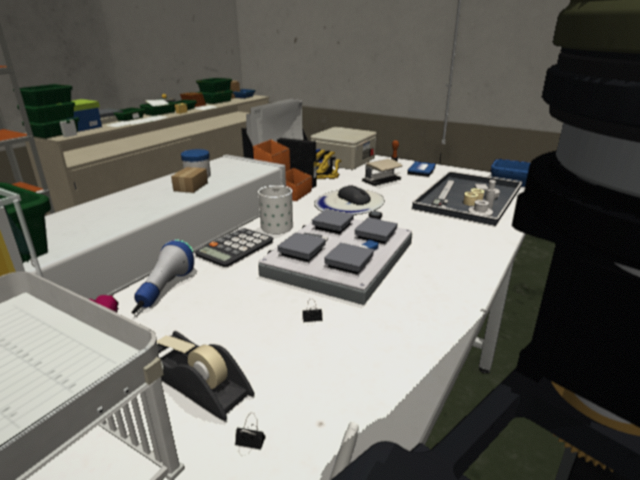

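Top view: the caps are at about (298,216), (377,208), (303,273) and (383,265). The eraser is at (343,275), the USB stick at (334,208), the clip at (228,281) and the loupe at (441,236). In the scene view the arm is to the right, clear of the box.

```bash
cat > h.py <<'E'
import numpy as np,cv2
def cloud(d):
    K,E,z=d["K"],d["extrinsics"],d["depth"].astype(float)
    v,u=np.mgrid[:480,:640]
    c=np.stack([(u-K[0,2])/K[0,0]*z,(v-K[1,2])/K[1,1]*z,z],-1)
    return (c-E[:3,3])@E[:3,:3], z>0
E
python3 - <<'E'
from h import *
for n in("top","scene"):
    d=dict(np.load(n+"0.npz")); P,ok=cloud(d)
    b=ok&(P[...,0]>400)&(P[...,0]<800)&(P[...,1]>-160)&(P[...,1]<220)
    print(n,'desk z',np.median(P[b&(abs(P[...,2])<8)][:,2]))
    m=(b&(P[...,2]>48)&(P[...,2]<70)).astype(np.uint8)
    N,L,st,c=cv2.connectedComponentsWithStats(m,connectivity=4)
    for i in range(1,N):
        if st[i,4]<300: continue
        q=P[L==i]; r=cv2.minAreaRect(q[:,:2].astype(np.float32))
        print(c[i].round(1),st[i,4],'rect',np.round(r[0],1),np.round(r[1],1),round(r[2],1),'z',np.percentile(q[:,2],[5,50,95]).round(1),'mean',q.mean(0).round(1))
    l=b&(P[...,2]>28)&(P[...,2]<43); r=cv2.minAreaRect(P[b&(P[...,2]>28)&(P[...,2]<70)][:,:2].astype(np.float32)); print('box',r,np.median(P[l][:,2]))
E
```

```text
top desk z -0.1760954782188931
[376.6 208.3] 1677 rect [653.1  -9.6] [70.5 70.2] 3.8 z [57.2 60.4 63.1] mean [652.3  -9.2  60.2]
[297.5 215.9] 1660 rect [643.3 126.1] [70.5 70. ] 4.1 z [55.5 58.5 61. ] mean [642.6 125.9  58.4]
[382.8 266.3] 1706 rect [553.7 -16.9] [70.2 70.1] 4.2 z [55.8 58.4 61.1] mean [553.3 -16.7  58.4]
[302.8 273.9] 1711 rect [543.7 118.7] [70.  69.9] 4.1 z [55.3 58.  60.7] mean [543.4 118.6  58. ]
box ((644.87109375, 26.872360229492188), (308.3923645019531, 331.2649230957031), 4.229382514953613) 34.76016642877766
scene desk z -1.0879152645704284
[332.6 219.1] 588 rect [655.1  -5.8] [71.1 72.6] 4.4 z [49.8 59.  60.4] mean [650.5   2.1  57.5]
[376.  228.2] 621 rect [555.3 -12.7] [70.6 72.3] 4.9 z [49.7 57.1 58.4] mean [552.   -6.1  56.1]
[301.3 244.6] 777 rect [645.2 130.1] [70.5 74.7] 4.9 z [49.8 57.4 58.7] mean [640.9 136.   56.3]
[348.7 255.8] 862 rect [545.7 122.2] [70. 73.] 4.4 z [49.9 56.9 58.1] mean [542.4 128.8  56. ]
box ((646.5638427734375, 32.288970947265625), (305.8248596191406, 332.41864013671875), 4.650649547576904) 33.87782109865377
```

```bash
cat >> h.py <<'E'
from scipy.spatial.transform import Rotation as R
yaw=np.deg2rad(4.2); u=np.array([np.cos(yaw),np.sin(yaw),0]); v=np.array([-np.sin(yaw),np.cos(yaw),0])
ctr=np.array([599,55.5,0.])
caps={1:(-1,1),2:(1,1),3:(1,-1),4:(-1,-1)}
def cap(i,off=0,ov=None):
    a,b=caps[i]; ov=off if ov is None else ov
    return ctr+u*a*(50+off)+v*b*(68+ov)
def delta(s,tgt):
    return R.from_quat(s["tcp_rot"]).inv().apply(np.array(tgt)-np.array(s["tool_pos"]))
def rotd(s,flip=1):
    T=np.stack([v*flip,[0,0,-1],-u*flip],1)  # columns tool x,y,z
    return np.rad2deg((R.from_quat(s["tcp_rot"]).inv()*R.from_matrix(T)).as_rotvec())
E
python3 - <<'E'
from h import *
from workcell import env
d=dict(np.load("top0.npz")); P,ok=cloud(d)
for z in (80,110,150):
    m=(ok&(P[...,2]>z)).astype(np.uint8); N,L,st,c=cv2.connectedComponentsWithStats(m)
    for i in range(1,N):
        if st[i,4]>40: q=P[L==i]; print(z,q.min(0).round(),q.max(0).round())
s=env.observe(); print(rotd(s),R.from_quat(s["tcp_rot"]).as_matrix().round(3).tolist())
for i in caps: print(i,cap(i).round(1),cap(i,28).round(1))
t=cap(1,28);t[2]=150; print(delta(s,t))
E
```

```text
80 [ 785. -146.   80.] [1020.  628.  292.]
80 [ 878. -305.   80.] [ 998. -161.  140.]
80 [765. -62.  80.] [844.  34.  97.]
80 [500. 552.  80.] [748. 591. 182.]
110 [785. 423. 110.] [1011.  610.  292.]
110 [923.  61. 110.] [987. 141. 146.]
110 [970.   6. 110.] [998.  66. 162.]
110 [ 930. -251.  110.] [ 995. -161.  136.]
110 [ 878. -305.  110.] [ 991. -265.  140.]
110 [500. 552. 110.] [748. 591. 182.]
150 [785. 423. 150.] [987. 589. 292.]
150 [970.  19. 150.] [977.  54. 162.]
150 [500. 553. 150.] [748. 585. 182.]
[ 4.81487632e-03 -2.05722765e+01  5.00667984e-03] [[0.282, 0.0, -0.959], [0.959, 0.0, 0.282], [0.0, -1.0, -0.0]]
1 [544.2 119.7   0. ] [514.2 145.5   0. ]
2 [643.9 127.    0. ] [669.8 157.    0. ]
3 [653.8  -8.7   0. ] [683.8 -34.5   0. ]
4 [554.1 -16.    0. ] [528.2 -46.    0. ]
[-365.45673765   72.60055119 -452.24743804]
```

Call:
arm_command(translation=[[0, 0, 0], [0, 0, 0], [0, 0, 0]], turn=[[0, -7, 0], [0, -7, 0], [0, -6.6, 0]], grip=[255, 255, 255])

```text
time: 0.95
tool_pos: [183.2, 623.7, 222.7]
tcp_rot: [0.478, 0.521, -0.521, -0.478]
contact_force: [0.6, -0.2, 0.1]
grip_width: 74.0
```

```bash
cat > d.py <<'E'
from h import *
from workcell import env
import sys
s=env.observe(); print('t',s["time"],np.round(s["tool_pos"],2),'F',np.round(s["contact_force"],2),s["grip_width"],np.round(s["joint_pos"],2))
a=[float(x) for x in sys.argv[1:]]
t=cap(int(a[0]),a[1],a[2]); t[2]=a[3]
print('delta',delta(s,t).round(1),'rot',rotd(s).round(2))
E
python3 d.py 1 28 28 150
```

```text
t 0.95 [183.16 623.72 222.72] F [ 0.59 -0.18  0.08] 74.00270961629707 [-1.23  0.32 -0.12  1.45  0.04  1.37  0.3 ]
delta [-505.    72.7 -288.5] rot [0.02 0.75 0.01]
```

Call:
arm_command(translation=[[-31, 0, -18], [-31, 0, -18], [-31, 0, -18], [-31, 0, -18], [-31, 0, -18], [-31, 0, -18], [-31, 0, -18], [-31, 0, -18], [-31, 0, -18], [-31, 0, -18]], turn=[[0, 0.7, 0], [0, 0, 0], [0, 0, 0], [0, 0, 0], [0, 0, 0], [0, 0, 0], [0, 0, 0], [0, 0, 0], [0, 0, 0], [0, 0, 0]], grip=[255, 255, 255, 255, 255, 255, 255, 255, 255, 255])

```text
time: 1.78
tool_pos: [388.2, 326.2, 220.3]
tcp_rot: [0.472, 0.525, -0.523, -0.477]
contact_force: [0.9, 1.5, -0.1]
grip_width: 8.3
```

```bash
python3 d.py 1 28 28 120
```

```text
t 1.7833 [388.23 326.25 220.26] F [ 0.86  1.52 -0.07] 8.348990549741517 [-0.86  0.02  0.11  1.81 -0.01  1.32  0.93]
delta [-193.    98.5 -107.7] rot [-0.18  1.48  0.42]
```

Call:
arm_command(translation=[[-32, 14, -18], [-32, 14, -18], [-32, 14, -18], [-30, 14, -17], [-30, 14, -17], [-25, 14, -14], [0, 10, 0], [0, 0, 0]], turn=[[0, 1, 0], [0, 0.5, 0], [0, 0, 0], [0, 0, 0], [0, 0, 0], [0, 0, 0], [0, 0, 0], [0, 0, 0]], grip=[255, 255, 255, 255, 255, 255, 255, 255])

```text
time: 2.45
tool_pos: [514.8, 136.9, 125.4]
tcp_rot: [0.485, 0.519, -0.509, -0.486]
contact_force: [-0.7, 0.8, -0.2]
grip_width: 1.0
```

```bash
python3 d.py 1 28 28 70
```

```text
t 2.45 [514.82 136.94 125.42] F [-0.71  0.84 -0.18] 1.0042176318923077 [-0.61  0.14  0.33  1.88 -0.06  1.12  1.37]
delta [ 8.  55.5  0.6] rot [ 0.5  -0.89  0.62]
```

Call:
arm_command(translation=[[4, 20, 0], [4, 20, 0], [0, 10, 0], [0, 3, 0], [0, 0, 0], [0, 0, 0]], turn=[[0.5, -0.8, 0.6], [0, 0, 0], [0, 0, 0], [0, 0, 0], [0, 0, 0], [0, 0, 0]], grip=[255, 255, 255, 255, 255, 255])

```text
time: 2.95
tool_pos: [515.0, 149.4, 74.2]
tcp_rot: [0.481, 0.52, -0.517, -0.481]
contact_force: [-0.3, 0.7, -0.1]
grip_width: 0.5
```

```bash
python3 d.py 1 28 28 65;python3 - <<'E'
from workcell import cams
import cv2
for n in("scene","top"):
    p=cams.get_image(n); cv2.imwrite(f"pics/{n}1.png",cv2.resize(p["img"][150:330,200:460,::-1],None,fx=3,fy=3))
E
```

```text
t 2.95 [515.05 149.37  74.23] F [-0.33  0.68 -0.07] 0.5342640429342695 [-0.62  0.21  0.32  1.92 -0.08  1.02  1.38]
delta [-3.8  9.2  1.2] rot [0.19 0.13 0.18]
```

View pics/scene1.png

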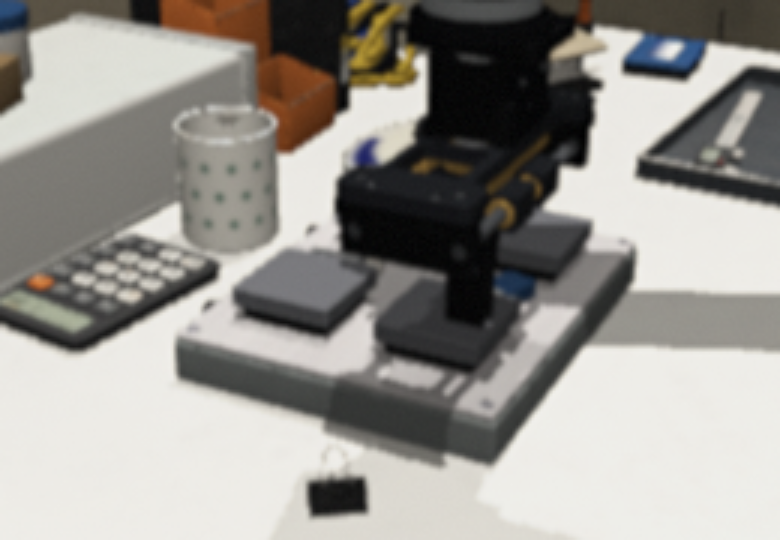

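View pics/top1.png

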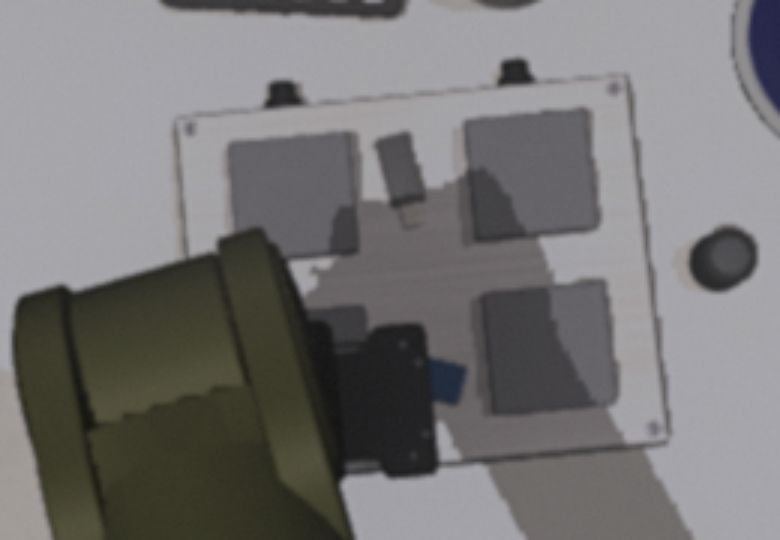

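The scene view puts the closed fingers over the near-left cap, at about (470,310) in the crop, and no bystander has moved. I'll start the fine descent.

Call:
arm_command(translation=[[-3, 8, 1], [0, 3, 0], [0, 1, 0], [0, 0.5, 0], [0, 0, 0]], turn=[[0, 0, 0], [0, 0, 0], [0, 0, 0], [0, 0, 0], [0, 0, 0]], grip=[255, 255, 255, 255, 255])

```text
time: 3.47
tool_pos: [516.3, 146.2, 63.4]
tcp_rot: [0.482, 0.522, -0.515, -0.48]
contact_force: [-0.1, -0.8, 0.2]
grip_width: 0.3
```

Call:
arm_command(translation=[[0, 1, 0], [0, 0, 0]], turn=[[0, 0, 0], [0, 0, 0]], grip=[255, 255])

```text
time: 3.63
tool_pos: [516.5, 146.1, 62.5]
tcp_rot: [0.482, 0.522, -0.515, -0.48]
contact_force: [0.6, -0.4, -0.4]
grip_width: 0.5
```

Call:
arm_command(translation=[[0, 1, 0], [0, 0, 0]], turn=[[0, 0, 0], [0, 0, 0]], grip=[255, 255])

```text
time: 3.8
tool_pos: [516.6, 146.0, 61.5]
tcp_rot: [0.482, 0.522, -0.515, -0.48]
contact_force: [0.0, 0.2, -0.3]
grip_width: 0.2
```

Call:
arm_command(translation=[[0, 1, 0], [0, 1, 0], [0, 0, 0]], turn=[[0, 0, 0], [0, 0, 0], [0, 0, 0]], grip=[255, 255, 255])

```text
time: 4.05
tool_pos: [516.7, 146.2, 59.4]
tcp_rot: [0.482, 0.522, -0.515, -0.48]
contact_force: [0.5, 0.2, -0.7]
grip_width: 0.3
```

Call:
arm_command(translation=[[0, 1, 0], [0, 0, 0]], turn=[[0, 0, 0], [0, 0, 0]], grip=[255, 255])

```text
time: 4.22
tool_pos: [516.9, 146.3, 58.4]
tcp_rot: [0.482, 0.522, -0.515, -0.48]
contact_force: [-1.1, -0.5, 1.5]
grip_width: 0.5
```

Call:
arm_command(translation=[[0, 1, 0], [0, 0, 0]], turn=[[0, 0, 0], [0, 0, 0]], grip=[255, 255])

```text
time: 4.38
tool_pos: [516.9, 146.3, 57.8]
tcp_rot: [0.482, 0.522, -0.515, -0.48]
contact_force: [-1.4, -0.7, 2.7]
grip_width: 0.8
```

Call:
arm_command(translation=[[0, 1, 0], [0, 0, 0]], turn=[[0, 0, 0], [0, 0, 0]], grip=[255, 255])

```text
time: 4.55
tool_pos: [516.9, 146.3, 57.3]
tcp_rot: [0.482, 0.522, -0.515, -0.48]
contact_force: [-0.3, -0.2, 4.3]
grip_width: 0.1
```

Call:
arm_command(translation=[[0, 1.5, 0], [0, 0.3, 0]], turn=[[0, 0, 0], [0, 0, 0]], grip=[255, 255])

```text
time: 4.72
tool_pos: [516.9, 146.3, 56.1]
tcp_rot: [0.482, 0.522, -0.515, -0.48]
contact_force: [-2.2, -0.4, 5.4]
grip_width: 0.4
```

Call:
arm_command(translation=[[0, 1.5, 0], [0, 0.5, 0]], turn=[[0, 0, 0], [0, 0, 0]], grip=[255, 255])

```text
time: 4.88
tool_pos: [516.9, 146.3, 55.2]
tcp_rot: [0.482, 0.522, -0.514, -0.481]
contact_force: [-3.0, -1.4, 7.8]
grip_width: 0.3
```

Cap 1 reads 7.8 N at about 3.2 mm, which matches the sound-cap line exactly. I'll lift and go to cap 2.

Call:
arm_command(translation=[[0, -6, 0], [0, -14, 0], [0, -3, 0], [0, 0, 0]], turn=[[0, 0, 0], [0, 0, 0], [0, 0, 0], [0, 0, 0]], grip=[255, 255, 255, 255])

```text
time: 5.22
tool_pos: [517.1, 146.3, 78.5]
tcp_rot: [0.482, 0.522, -0.514, -0.48]
contact_force: [0.5, 0.3, -0.3]
grip_width: 0.1
```

```bash
python3 d.py 2 28 28 74
```

```text
t 5.2167 [517.14 146.25  78.47] F [ 0.5   0.25 -0.26] 0.11388716746047763 [-0.61  0.2   0.32  1.92 -0.08  1.02  1.39]
delta [  -0.7    6.  -152.9] rot [0.56 0.05 0.36]
```

Call:
arm_command(translation=[[0, 0, -35], [0, 0, -35], [0, 0, -35], [0, 0, -30], [0, 2, -10], [0, 2, 0], [0, 0, 0]], turn=[[0.5, 0, 0.3], [0, 0, 0], [0, 0, 0], [0, 0, 0], [0, 0, 0], [0, 0, 0], [0, 0, 0]], grip=[255, 255, 255, 255, 255, 255, 255])

```text
time: 5.8
tool_pos: [660.7, 157.0, 64.9]
tcp_rot: [-0.478, -0.516, 0.522, 0.483]
contact_force: [-0.6, -0.2, -0.6]
grip_width: 0.4
```

```bash
python3 d.py 2 28 28 63
```

```text
t 5.8 [660.65 157.05  64.88] F [-0.62 -0.25 -0.58] 0.41616684063494425 [-0.51  0.51  0.32  1.55 -0.17  1.13  1.5 ]
delta [-0.8  1.8 -9.1] rot [-0.6   0.21 -0.  ]
```

Call:
arm_command(translation=[[0, 0, -8], [0, 1.5, -1], [0, 1.5, 0], [0, 0, 0]], turn=[[-0.5, 0.2, 0], [0, 0, 0], [0, 0, 0], [0, 0, 0]], grip=[255, 255, 255, 255])

```text
time: 6.13
tool_pos: [666.7, 157.9, 59.9]
tcp_rot: [-0.48, -0.517, 0.519, 0.483]
contact_force: [0.1, 0.2, -0.3]
grip_width: 0.4
```

Call:
arm_command(translation=[[0, 1, 0], [0, 1, 0], [0, 0, 0]], turn=[[0, 0, 0], [0, 0, 0], [0, 0, 0]], grip=[255, 255, 255])

```text
time: 6.38
tool_pos: [665.8, 158.3, 58.6]
tcp_rot: [-0.48, -0.517, 0.519, 0.482]
contact_force: [0.5, 0.1, -0.0]
grip_width: 0.2
```

Call:
arm_command(translation=[[0, 1, 0], [0, 0, 0]], turn=[[0, 0, 0], [0, 0, 0]], grip=[255, 255])

```text
time: 6.55
tool_pos: [665.8, 158.4, 58.1]
tcp_rot: [-0.48, -0.518, 0.519, 0.482]
contact_force: [0.8, 0.0, 0.3]
grip_width: 0.3
```

Call:
arm_command(translation=[[0, 1, 0], [0, 0, 0]], turn=[[0, 0, 0], [0, 0, 0]], grip=[255, 255])

```text
time: 6.72
tool_pos: [665.9, 158.4, 57.4]
tcp_rot: [-0.48, -0.518, 0.519, 0.482]
contact_force: [0.3, -0.7, 0.1]
grip_width: 0.4
```

Call:
arm_command(translation=[[0, 1, 0], [0, 0, 0]], turn=[[0, 0, 0], [0, 0, 0]], grip=[255, 255])

```text
time: 6.88
tool_pos: [666.0, 158.5, 56.5]
tcp_rot: [-0.48, -0.518, 0.519, 0.482]
contact_force: [-0.1, 0.8, 0.6]
grip_width: 0.5
```

Call:
arm_command(translation=[[0, 1, 0], [0, 0, 0]], turn=[[0, 0, 0], [0, 0, 0]], grip=[255, 255])

```text
time: 7.05
tool_pos: [666.1, 158.6, 55.6]
tcp_rot: [-0.48, -0.518, 0.519, 0.482]
contact_force: [0.1, -0.1, 1.2]
grip_width: 0.6
```

Call:
arm_command(translation=[[0, 1, 0], [0, 0, 0]], turn=[[0, 0, 0], [0, 0, 0]], grip=[255, 255])

```text
time: 7.22
tool_pos: [666.0, 158.6, 55.1]
tcp_rot: [-0.48, -0.518, 0.519, 0.482]
contact_force: [-0.7, -0.7, 2.4]
grip_width: 0.3
```

Call:
arm_command(translation=[[0, 1, 0], [0, 0.3, 0]], turn=[[0, 0, 0], [0, 0, 0]], grip=[255, 255])

```text
time: 7.38
tool_pos: [666.0, 158.6, 54.8]
tcp_rot: [-0.48, -0.518, 0.519, 0.482]
contact_force: [-2.6, -0.3, 4.2]
grip_width: 0.3
```

Call:
arm_command(translation=[[0, 1, 0], [0, 0.3, 0]], turn=[[0, 0, 0], [0, 0, 0]], grip=[255, 255])

```text
time: 7.55
tool_pos: [666.1, 158.7, 54.9]
tcp_rot: [-0.48, -0.518, 0.518, 0.483]
contact_force: [-1.6, -0.7, 3.9]
grip_width: 0.1
```

```bash
python3 - <<'E'
from workcell import cams,env
import cv2
from h import *
for n in("scene","top"):
    p=cams.get_image(n); cv2.imwrite(f"pics/{n}2.png",cv2.resize(p["img"][170:320,220:440,::-1],None,fx=3.5,fy=3.5))
    P,ok=cloud(p)
    for i in caps:
        q=P-cap(i); a=q@u;b=q@v
        m=ok&(abs(a)<31)&(abs(b)<31)&(P[...,2]>48)&(P[...,2]<66)
        if m.sum()<40: continue
        A=np.c_[a[m],b[m],np.ones(m.sum())]
        w=np.ones(len(A))
        for _ in range(15):
            x=np.linalg.lstsq(A*w[:,None],P[...,2][m]*w,rcond=None)[0]; w=1/np.sqrt(1+((P[...,2][m]-A@x)/1.)**2)
        print(n,i,m.sum(),x.round(3))
E
```

```text
scene 1 526 [-1.0000e-03  3.0000e-03  5.7188e+01]
scene 2 524 [-4.6000e-02 -1.4000e-01  5.7987e+01]
scene 3 325 [1.0000e-03 4.0000e-03 5.9447e+01]
scene 4 367 [-4.0000e-03  2.0000e-03  5.7454e+01]
top 1 260 [ 8.0000e-03 -6.1000e-02  5.6514e+01]
top 2 237 [-4.500e-02 -1.640e-01  5.772e+01]
top 3 1294 [-1.0000e-03 -5.0000e-03  6.0506e+01]
top 4 1342 [4.0000e-03 1.0000e-03 5.8485e+01]
```

View pics/scene2.png

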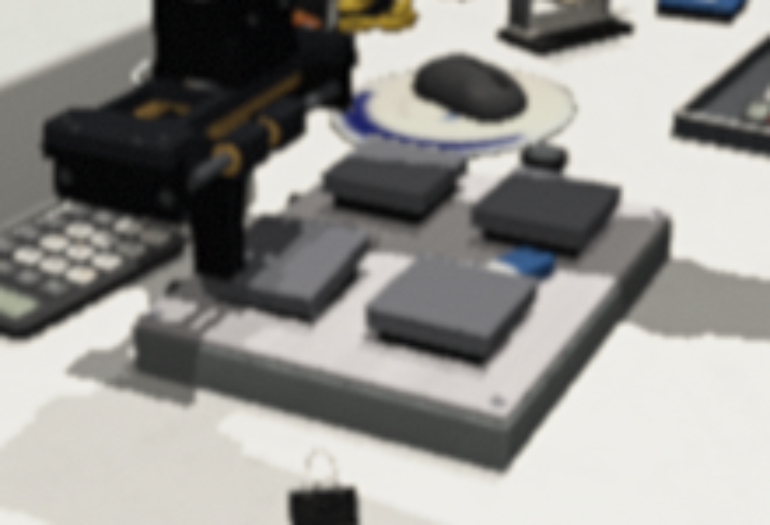

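Cap 2 is visibly tipped: about 0.15 rad from the depth in both views, with its centre height unchanged. It is the loose one. I'll lift and move over its middle.

Call:
arm_command(translation=[[0, -5, 0], [0, -12, 0], [0, 0, 0]], turn=[[0, 0, 0], [0, 0, 0], [0, 0, 0]], grip=[255, 255, 255])

```text
time: 7.9
tool_pos: [666.1, 158.5, 71.8]
tcp_rot: [-0.48, -0.518, 0.519, 0.482]
contact_force: [0.2, 0.2, 0.4]
grip_width: 0.2
```

```bash
python3 d.py 2 0 0 63
```

```text
t 7.9 [666.13 158.49  71.8 ] F [0.17 0.24 0.36] 0.19665139835888706 [-0.51  0.51  0.33  1.53 -0.18  1.13  1.49]
delta [-29.8   8.8  24.5] rot [-0.19  0.05  0.12]
```

Call:
arm_command(translation=[[-15, 0, 12], [-13, 0, 11], [-2, 3, 2], [0, 3, 0], [0, 0, 0]], turn=[[-0.2, 0, 0.1], [0, 0, 0], [0, 0, 0], [0, 0, 0], [0, 0, 0]], grip=[255, 255, 255, 255, 255])

```text
time: 8.32
tool_pos: [644.3, 127.7, 66.2]
tcp_rot: [0.481, 0.52, -0.517, -0.48]
contact_force: [-0.8, -0.7, -0.0]
grip_width: 0.3
```

```bash
python3 d.py 2 0 0 59
```

```text
t 8.3167 [644.31 127.75  66.23] F [-0.76 -0.69 -0.03] 0.2872580355314939 [-0.5   0.46  0.34  1.62 -0.17  1.09  1.53]
delta [-0.7  7.2  0.5] rot [0.24 0.14 0.1 ]
```

Call:
arm_command(translation=[[-0.5, 4, 0.5], [0, 2, 0], [0, 1, 0], [0, 0, 0]], turn=[[0, 0, 0], [0, 0, 0], [0, 0, 0], [0, 0, 0]], grip=[255, 255, 255, 255])

```text
time: 8.65
tool_pos: [645.1, 129.2, 59.3]
tcp_rot: [0.481, 0.521, -0.518, -0.479]
contact_force: [-0.6, -1.5, 1.2]
grip_width: 0.1
```

Call:
arm_command(translation=[[0, 1, 0], [0, 1, 0], [0, 1, 0]], turn=[[0, 0, 0], [0, 0, 0], [0, 0, 0]], grip=[255, 255, 255])

```text
time: 8.9
tool_pos: [645.3, 129.3, 59.1]
tcp_rot: [0.48, 0.52, -0.518, -0.479]
contact_force: [-4.1, -1.7, 7.6]
grip_width: 0.5
```

Call:
arm_command(translation=[[0, 1.5, 0], [0, 1.5, 0]], turn=[[0, 0, 0], [0, 0, 0]], grip=[255, 255])

```text
time: 9.07
tool_pos: [645.3, 129.3, 59.0]
tcp_rot: [0.48, 0.52, -0.519, -0.48]
contact_force: [-5.0, -1.9, 11.2]
grip_width: 0.4
```

Call:
arm_command(translation=[[0, 2, 0], [0, 2, 0]], turn=[[0, 0, 0], [0, 0, 0]], grip=[255, 255])

```text
time: 9.23
tool_pos: [645.3, 129.4, 58.9]
tcp_rot: [0.479, 0.52, -0.519, -0.48]
contact_force: [-5.9, -1.3, 13.1]
grip_width: 0.6
```

Call:
arm_command(translation=[[0, 2.5, 0], [0, 2.5, 0]], turn=[[0, 0, 0], [0, 0, 0]], grip=[255, 255])

```text
time: 9.4
tool_pos: [645.3, 129.4, 58.2]
tcp_rot: [0.479, 0.52, -0.519, -0.48]
contact_force: [-6.5, -2.3, 13.7]
grip_width: 0.6
```

Call:
arm_command(translation=[[0, 2.5, 0], [0, 2.5, 0], [0, 2.5, 0]], turn=[[0, 0, 0], [0, 0, 0], [0, 0, 0]], grip=[255, 255, 255])

```text
time: 9.65
tool_pos: [645.4, 129.4, 57.2]
tcp_rot: [0.478, 0.52, -0.52, -0.48]
contact_force: [-5.9, -1.6, 13.5]
grip_width: 0.2
```

Call:
arm_command(translation=[[0, 2.5, 0], [0, 2.5, 0], [0, 2.5, 0]], turn=[[0, 0, 0], [0, 0, 0], [0, 0, 0]], grip=[255, 255, 255])

```text
time: 9.9
tool_pos: [645.4, 129.4, 56.3]
tcp_rot: [-0.478, -0.52, 0.52, 0.481]
contact_force: [-5.4, -1.8, 12.7]
grip_width: 0.5
```

Now it goes down steadily under about 14 N. I'll press on to the stop near z = 55.

Call:
arm_command(translation=[[0, 2.5, 0], [0, 2.5, 0], [0, 2.5, 0], [0, 2.5, 0]], turn=[[0, 0, 0], [0, 0, 0], [0, 0, 0], [0, 0, 0]], grip=[255, 255, 255, 255])

```text
time: 10.23
tool_pos: [645.3, 129.3, 55.3]
tcp_rot: [-0.477, -0.52, 0.521, 0.481]
contact_force: [-5.6, -2.4, 14.6]
grip_width: 0.5
```

Call:
arm_command(translation=[[0, 2.5, 0], [0, 2.5, 0], [0, 2.5, 0], [0, 2.5, 0]], turn=[[0, 0, 0], [0, 0, 0], [0, 0, 0], [0, 0, 0]], grip=[255, 255, 255, 255])

```text
time: 10.57
tool_pos: [645.3, 129.3, 55.2]
tcp_rot: [-0.476, -0.519, 0.521, 0.482]
contact_force: [-6.6, -2.5, 15.4]
grip_width: 0.5
```

Call:
arm_command(translation=[[0, 3, 0], [0, 3, 0], [0, 3, 0], [0, 3, 0]], turn=[[0, 0, 0], [0, 0, 0], [0, 0, 0], [0, 0, 0]], grip=[255, 255, 255, 255])

```text
time: 10.9
tool_pos: [645.3, 129.3, 55.0]
tcp_rot: [-0.475, -0.519, 0.521, 0.483]
contact_force: [-6.8, -1.9, 17.5]
grip_width: 0.6
```

Call:
arm_command(translation=[[0, 5, 0], [0, 5, 0], [0, 6, 0], [0, 6, 0]], turn=[[0, 0, 0], [0, 0, 0], [0, 0, 0], [0, 0, 0]], grip=[255, 255, 255, 255])

```text
time: 11.23
tool_pos: [645.5, 129.3, 54.5]
tcp_rot: [-0.473, -0.52, 0.521, 0.485]
contact_force: [-13.5, -3.0, 32.9]
grip_width: 0.7
```

Call:
arm_command(translation=[[0, -3, 0], [0, -6, 0], [0, -20, 0], [0, -30, 0], [0, -30, 0], [0, -30, 0], [0, 0, 0]], turn=[[0, 0, 0], [0, 0, 0], [0, 0, 0], [0, 0, 0], [0, 0, 0], [0, 0, 0], [0, 0, 0]], grip=[255, 255, 255, 255, 255, 255, 255])

```text
time: 11.82
tool_pos: [647.2, 131.0, 177.6]
tcp_rot: [-0.472, -0.52, 0.522, 0.485]
contact_force: [1.7, -0.3, -0.2]
grip_width: 0.6
```

Call:
arm_command(translation=[[0, 0, 35], [0, 0, 40], [0, 0, 40], [0, 0, 35], [0, 0, 0]], turn=[[0, 0, 0], [0, 0, 0], [0, 0, 0], [0, 0, 0], [0, 0, 0]], grip=[255, 255, 255, 255, 255])

```text
time: 12.23
tool_pos: [494.3, 119.4, 173.4]
tcp_rot: [-0.471, -0.519, 0.524, 0.483]
contact_force: [0.3, 0.2, -0.3]
grip_width: 0.5
```

```bash
cat > chk.py <<'E'
from workcell import cams,env
from h import *
import sys
k=sys.argv[1]
d0={n:dict(np.load(n+"0.npz")) for n in("scene","top")}
def fit(p,n):
    P,ok=cloud(p)
    for i in caps:
        q=P-cap(i); a=q@u;b=q@v
        m=ok&(abs(a)<31)&(abs(b)<31)&(P[...,2]>48)&(P[...,2]<66)
        if m.sum()<40: continue
        A=np.c_[a[m],b[m],np.ones(m.sum())]; w=np.ones(len(A))
        for _ in range(15):
            x=np.linalg.lstsq(A*w[:,None],P[...,2][m]*w,rcond=None)[0]; w=1/np.sqrt(1+((P[...,2][m]-A@x)/1.)**2)
        print(n,i,m.sum(),x.round(3))
for n in("scene","top"):
    p=cams.get_image(n); cv2.imwrite(f"pics/{n}{k}.png",p["img"][:,:,::-1])
    fit(d0[n],n+' before'); fit(p,n+' now')
    for l in ("eraser","usb_stick","clip","loupe"):
        print(l,[(round(d["p"],2),np.round(np.array(d["location"])*[640,480],1).tolist()) for d in cams.spot_in(p,l)])
s=env.observe();print(s["time"],np.round(s["tool_pos"],1),np.round(s["contact_force"],1))
E
python3 chk.py 3
```

```text
scene before 1 531 [-1.0000e-03  0.0000e+00  5.7174e+01]
scene before 2 453 [3.0000e-03 4.0000e-03 5.7698e+01]
scene before 3 321 [ 2.0000e-03 -1.0000e-03  5.9465e+01]
scene before 4 366 [1.0000e-03 1.0000e-03 5.7384e+01]
scene now 1 531 [0.0000e+00 2.0000e-03 5.7158e+01]
scene now 2 462 [3.0000e-03 3.0000e-03 5.3457e+01]
scene now 3 325 [2.0000e-03 1.0000e-03 5.9495e+01]
scene now 4 359 [1.0000e-03 3.0000e-03 5.7369e+01]
eraser []
usb_stick []
clip [(0.87, [314.7, 317.0])]
loupe [(0.65, [375.3, 215.0])]
top before 1 1349 [-6.0000e-03  9.0000e-03  5.8038e+01]
top before 2 1298 [ 4.0000e-03 -1.0000e-03  5.8623e+01]
top before 3 1293 [-5.0000e-03 -1.0000e-03  6.0528e+01]
top before 4 1350 [1.0000e-03 2.0000e-03 5.8402e+01]
top now 2 958 [-3.0000e-03  5.0000e-03  5.4292e+01]
top now 3 1302 [ 2.0000e-03 -1.0000e-03  6.0445e+01]
top now 4 1222 [4.0000e-03 3.0000e-03 5.8347e+01]
eraser [(0.51, [443.1, 235.5]), (0.26, [333.1, 207.4])]
usb_stick [(0.55, [333.3, 209.0])]
clip []
loupe [(0.55, [440.5, 236.9]), (0.51, [356.9, 222.5])]
12.7333 [501.5 119.4 174.8] [-1.1  0.1  0.3]
```

View pics/top3.png

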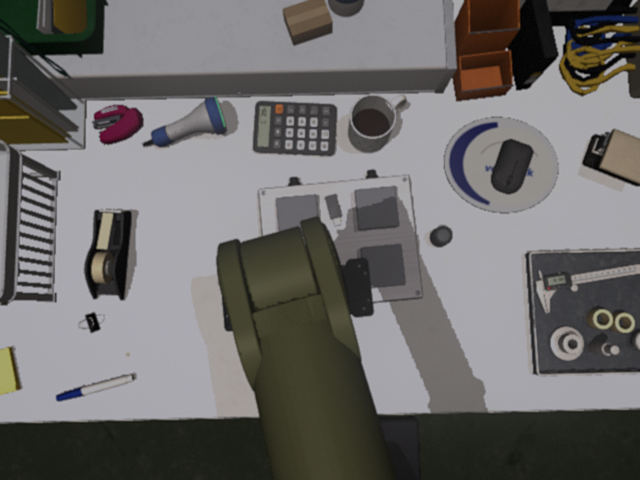

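Cap 2 reads 4.2–4.3 mm down and level, and the other caps are unchanged. The arm hides the eraser (343,275) and the clip (228,281), so I'll back off for a last look.

Call:
arm_command(translation=[[30, -5, 10], [35, -5, 10], [35, 0, 10], [35, 0, 10], [35, 0, 10], [35, 0, 10], [35, 0, 10], [35, 0, 10], [20, 0, 0], [0, 0, 0]], turn=[[0, 0, 0], [0, 0, 0], [0, 0, 0], [0, 0, 0], [0, 0, 0], [0, 0, 0], [0, 0, 0], [0, 0, 0], [0, 0, 0], [0, 0, 0]], grip=[255, 255, 255, 255, 255, 255, 255, 255, 255, 255])

```text
time: 13.57
tool_pos: [398.8, 417.6, 186.1]
tcp_rot: [-0.478, -0.517, 0.518, 0.485]
contact_force: [-0.7, -0.8, 0.0]
grip_width: 0.5
```

```bash
python3 chk.py 4
```

```text
scene before 1 531 [-1.0000e-03  0.0000e+00  5.7174e+01]
scene before 2 453 [3.0000e-03 4.0000e-03 5.7698e+01]
scene before 3 321 [ 2.0000e-03 -1.0000e-03  5.9465e+01]
scene before 4 366 [1.0000e-03 1.0000e-03 5.7384e+01]
scene now 1 210 [-5.0000e-03  3.0000e-03  5.7128e+01]
scene now 4 137 [-1.0000e-02 -5.0000e-03  5.7129e+01]
eraser [(0.52, [371.6, 245.9]), (0.47, [314.0, 313.8])]
usb_stick []
clip [(0.68, [312.2, 314.0])]
loupe []
top before 1 1349 [-6.0000e-03  9.0000e-03  5.8038e+01]
top before 2 1298 [ 4.0000e-03 -1.0000e-03  5.8623e+01]
top before 3 1293 [-5.0000e-03 -1.0000e-03  6.0528e+01]
top before 4 1350 [1.0000e-03 2.0000e-03 5.8402e+01]
top now 1 1348 [4.0000e-03 1.0000e-03 5.8018e+01]
top now 2 1286 [-2.0000e-03  0.0000e+00  5.4269e+01]
top now 3 1294 [-1.0000e-03  1.0000e-03  6.0392e+01]
top now 4 1340 [ 3.0000e-03 -0.0000e+00  5.8466e+01]
eraser [(0.75, [338.7, 279.6])]
usb_stick [(0.73, [334.8, 211.2])]
clip [(0.53, [225.1, 283.1])]
loupe [(0.8, [443.1, 235.1])]
14.0667 [401.7 411.4 186.9] [0.2 0.3 0. ]
```

View pics/top4.png

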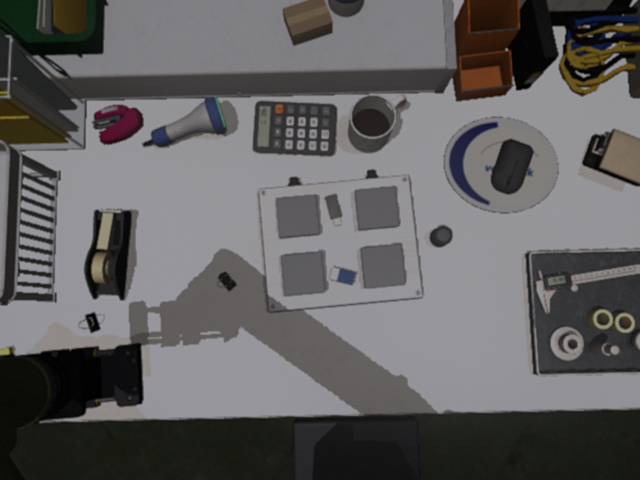

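The hand is clear in free air at the lower left, around (100,375). The eraser (343,275), USB stick (334,208), clip (228,281) and loupe (441,236) are all where they were at the start. Handing in.

```bash
python3 -c "
from workcell import close_job
print(close_job())"
```

```text
the job is handed in; nothing more can be done
None
```

The loose cap was the far-left one (box frame x = −... far side, +y: x +50, y +68), and it is now pressed home. I handed the job in at about 14 s; no verdict is reported.

- **Finding it:** I pressed the near-left cap first. It gave 7.8 N at about 3.2 mm, which is the sound-cap line. The far-left cap tipped about 0.15 rad under roughly 4 N at its corner, seen in both cameras with its centre height unchanged. I did not touch the other two caps.
- **Pressing home:** Pressed in its middle, the loose cap held still up to about 13–14 N, then went down 4 mm to a hard stop. I finished with a firmer push of about 33 N on the stop.
- **Last checks:** The loose cap reads 4.2–4.35 mm down and level within 0.005 rad. That is slightly over the nominal 4 mm, but the finger height showed 4.0 mm at the stop. The other three caps are within 0.2 mm of their starting height in the top view. The eraser, USB stick, clip and loupe are in their starting places, and the hand is clear with no contact force.
- **Checks that failed or disagreed:** In the last scene view the arm hid the two far caps, so they were checked there one picture earlier. The networks also missed or mislabelled some small things in the scene view and in the earlier top view. I relied on the last top picture for those.

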